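# Lock the stop screw of the mould bench

## Robot

A 6-joint arm with a two-finger parallel gripper is mounted at the origin on the work surface. World frame = base frame: x ahead of the robot, y to its left, z up, the work surface at z = 0. Lengths are in m, angles in rad, forces in N, time in s.
With the tool pointing down it reaches from about 0.3 to 0.775 m from the base axis. Payload 14.6 kg.
Tool frame: the origin (TCP) lies on the centre line of the jaws, within the pads' length; the fingertips stand 17 mm ahead of it and the grasp point (between the pads) lies 2 mm behind it; z points along the fingers, x is the direction in which the jaws open and shut, and the axes are right-handed (so a half turn about z gives the same grasp; the last joint's range is limited). The gripper opens to 94 mm and grips with 3 to 60 N. Pads are 16 mm wide; open, the fingers measure 119 mm over their backs; the gripper's body (75 mm by 177 mm) begins 78 mm behind the grasp point.
Start: joints at [1.112, 0.3, 1.521, -0, 1.321, -0.067], TCP at [0.21, 0.508, 0.222] pointing down, gripper open.
Joint ranges: [-3.03, 3.03], [-0.79, 2.21], [0.23, 2.52], [-1.04, 4.18], [0, 3.07], [-2.55, 2.55]. Speed limits (rad/s): [2.22, 2.22, 2.57, 3.14, 3.14, 3.14].

## Interface

Orientations are given as [roll, pitch, yaw] about the fixed x, y, z axes, in that order (R = Rz(yaw) Ry(pitch) Rx(roll)).
In Python, from station import ctrl gives the robot as it stands. The module is installed in compiled form; this text tells all that it offers.
- The arm moves only by the tool drive_tool, never from a script. Its argument "increments" is a list of rows, each a list of 3 entries, a list of its own where there are three numbers: the turn, a rotation vector about the tool's x, y, z in degrees, then the shift along the tool's x, y, z in mm, then the opening, from 0 (shut) to 1 (fully open). In form: [[[ax, ay, az], [dx, dy, dz], hand], ...]. A call has 1 to 20 rows; each row shifts and turns the commanded pose from where the row before left it, along the tool's axes as they then stand; what a row does not reach is not made up. A row lasts 1/8 s, in which the tool goes at most 62.5 mm and 10.7 degrees, less where a joint would pass 70% of its speed; a pose out of reach is approached as far as the arm can. A call with a gripper value outside its range is refused whole. The fingers move at their own pace and stop on an object; "squeeze" is the grip in N (left out, the last holds). Time passes only in rows, so rows that do not move let the fingers close. It gives the time, the measured TCP pose, the force and the opening at its end, in the units of the state.
- ctrl.get_obs(): the state, without advancing time (a new reading comes with each control period).
- ctrl.camera(name): name is "side" or "top" or "wrist"; returns the picture (480x640x3 uint8, red, green, blue); there is no depth.
- ctrl.calibration(name): a dict with "fx", "fy", "cx", "cy" (pixels), "rvec" (rotation vector, rad) and "tvec" (3), from world to camera coordinates, as OpenCV has them. Camera axes: x right, y down, z forward; pixel columns grow to the right and rows downward; lengths in m; the calibration is good to about 2 mm. A picture is of the moment at which its call begins: read the wrist's pose just before it. calibration takes no time and is no camera call; for the wrist camera it gives the pose at the moment of the call.
- ctrl.hand_in(): hands the job in, once; it reports no verdict.
The state is a dict: "time_s": time; "qpos": joint angles; "joint_vel": joint speeds; "tau": joint torques, N m; "ee_pos": TCP position; "eef_rot": TCP orientation; "force": force on the tool from outside, world axes, zero at the start; "moment": the same for the moment, N m; "grip_width": finger opening in m.
Only numpy, scipy, OpenCV 4.12 (cv2) and the standard library are available. Lean on these libraries where they do the work, as an engineer would, in place of code of your own. Each camera call takes 0.05 s, during which the arm holds its last target.

## Task

The stop screw in the grey bracket has been set and must now be locked. Lay the large box spanner level over the screw's flat head, with its handle down in the forked rest so that the screw cannot turn, then swing the locknut's lever clockwise (seen from above) by its upright pin until it comes up tight. Do not let the screw turn away from its setting, leave the spanner in place, and leave the small spanner where it lies.

Things in the scene. Friction and masses are not known exactly. Their poses are not given: they have to be found in the camera images.
- bracket: Grey iron bracket fixed to the bench. Origin: on the stop screw's vertical axis, at bench height. +x points to the forked rest, z up. Base plate 20 mm high, x -70 to 220 mm, 110 mm wide. The locknut is the hexagon below the screw's collar, 42 to 62 mm high, with a 14 mm lever rod at height 52 mm.
- screw_head (a point): On the screw's axis, at the top of its round collar (60 mm diameter), 74 mm above the bench; turns with the screw. The flat steel head stands on it: a bar 80 mm long (along x), 14 mm thick, 28 mm high. The spanner's ring goes over the head and rests on the collar.
- fork (a point): Middle of the forked rest's floor, 170 mm from the screw's axis along the bracket's +x, 74 mm above the bench (level with the collar). The rest is 30 mm long along x; its two cheeks are 30 mm apart, 18 mm thick and rise 44 mm above this point. The spanner's handle lies between them.
- spanner: Large loose steel box spanner, 261 mm long, 16 mm thick, 0.3 kg, flat on the bench. Origin: centre of the ring's rectangular hole, on the underside. Hole 92 (x) by 23 mm (y), ring 112 by 43 mm. Handle: bar 16 mm wide along +x, from 56 to 205 mm; it balances at 87 mm, grip it at 85 to 110. Fitted: origin on point screw_head, +x along the bracket's +x.
- small_spanner: Bystander: a smaller loose spanner of the same form, 165 mm long, 12 mm thick, hole only 44 by 11 mm, too small for the head. Origin: centre of its hole, on the underside; handle along +x. The two spanners may lie either way round in their two places.
- lever_pin (a point): Centre of the top of the upright round steel pin at the end of the locknut's lever: pin 18 mm in diameter, from 46 to 120 mm above the bench, 115 mm from the screw's axis, round which it circles. Pushing it takes about 5 N once the spanner holds the screw.
- locknut (a joint): Angle of the locknut relative to the screw, rad, growing clockwise seen from above. At 0 the lever points 100 degrees clockwise of the bracket's +x. Starts loose, 0 to 0.3; tight at a hard stop at 1.3. Stays where it is left. Without the spanner the screw turns along with the nut and this does not change.
- screw (a joint): Angle of the stop screw from its setting, rad, clockwise from above positive; starts at 0 and turns easily. With the spanner fitted it can give only about 0.15 rad of play, by which the lever must then be swung further.

How it is judged:
On the way, in this order (a step that is already met when the one before it is completed fails the run):
1. the large spanner lies over the screw's head with its handle in the forked rest, locknut still loose (horizontal distance between spanner and screw_head below 0.014 m and z of spanner in the frame of bracket below 0.082 m and angle between the x axis of spanner and the x axis of bracket, either way round below 0.12 rad and angle between spanner's own z axis and vertical below 0.1 rad and value of joint locknut below 0.5 rad), for 0.2 s.
2. the locknut is turned up tight (value of joint locknut above 1.12 rad), for 0.2 s.
At the end, for the whole second after the job is handed in: Locknut within 0.18 rad of its stop, screw within 15 degrees of its setting, large spanner at rest, level within 0.1 rad, down on the collar within 8 mm, within 14 mm of the screw axis, handle within 0.12 rad of the bracket's x; small spanner within 40 mm of its start (value of joint locknut above 1.12 rad and value of joint screw between -0.26 and 0.26 rad and horizontal distance between spanner and screw_head below 0.014 m and z of spanner in the frame of bracket below 0.082 m and angle between the x axis of spanner and the x axis of bracket, either way round below 0.12 rad and angle between spanner's own z axis and vertical below 0.1 rad and linear speed of spanner below 0.02 m/s and distance of small_spanner from where it was at the start of the episode below 0.04 m); the robot touches nothing.
It fails at once if the screw turns more than 0.26 rad (15 degrees) from its setting (value of joint screw above 0.26 rad or value of joint screw below -0.26 rad).
It fails at once if the small spanner is moved by more than 40 mm (distance of small_spanner from where it was at the start of the episode above 0.04 m).
It also fails if it takes over 58 s, if anything falls off the work surface, if the arm or the gripper's body presses on something with over 40 N, if the wrist force passes 120 N, or if a joint passes its speed limit or range.

## Working session

There is one attempt and no reset: what is moved stays moved. The work goes in short steps, Python scripts to look and compute and a tool call to move; the robot and the scene stay as the last step left them, time stands still between calls to the robot, and variables do not carry over. Pictures are saved under pics/ and viewed, and the job is handed in when it is done.

Besides the shell and the picture viewer there is one more tool, called after ">>>" as a command line: name --argument value ..., lists and objects as JSON in quotes. drive_tool: Moves the arm, as the interface text tells. Its arguments: {"type":"object","properties":{"increments":{"type":"array"},"squeeze":{"type":"number"}},"required":["increments"]}

```bash
mkdir -p pics
python3 - <<'E'
from station import ctrl
import cv2
o=ctrl.get_obs(); print(o)
for n in ["top","side","wrist"]:
    im=ctrl.camera(n); cv2.imwrite(f"pics/{n}0.png",im[:,:,::-1]); print(n,ctrl.calibration(n))
E
```

```text
{'time_s': 0.0, 'qpos': array([ 1.11236845e+00,  3.00485492e-01,  1.52159781e+00,  7.05061110e-07,
        1.32073703e+00, -6.65949654e-02]), 'joint_vel': array([-0.00031746,  0.00150139,  0.00035372,  0.00049283, -0.00033522,
       -0.00095789]), 'tau': array([-3.64042153e-04, -5.31805086e+01, -3.52731228e+01,  7.07781245e-02,
        2.44599703e-02, -1.13203441e-04]), 'ee_pos': array([0.20992053, 0.50808254, 0.22187136]), 'eef_rot': array([-3.14151027e+00,  1.22491880e-03,  1.17896329e+00]), 'force': array([1.1088098 , 0.55200581, 0.18261469]), 'moment': array([0.00728558, 0.02233944, 0.02893956]), 'grip_width': 0.0939906665038543}
top {'fx': 444.90720346440764, 'fy': 444.90720346440764, 'cx': 332.2335815718216, 'cy': 240.05738766027056, 'rvec': array([ 2.22029837, -2.16488885,  0.12708701]), 'tvec': array([-0.05352106,  0.5420989 ,  1.00704619])}
side {'fx': 454.81282873989295, 'fy': 454.81282873989295, 'cx': 326.5007193684227, 'cy': 230.19306944214603, 'rvec': array([ 2.19971317, -0.26550095,  0.11484569]), 'tvec': array([-0.54144447,  0.13985503,  0.79286553])}
wrist {'fx': 345.7790217179524, 'fy': 345.7790217179524, 'cx': 316.3698762548743, 'cy': 240.5492830588315, 'rvec': array([-2.43337007, -1.62759414, -0.20237762]), 'tvec': array([-0.54902707, -0.0250787 ,  0.39005889])}
```

View pics/top0.png

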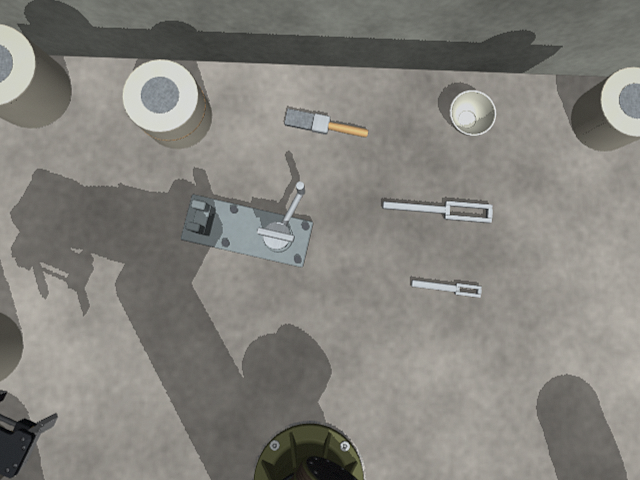

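View pics/side0.png

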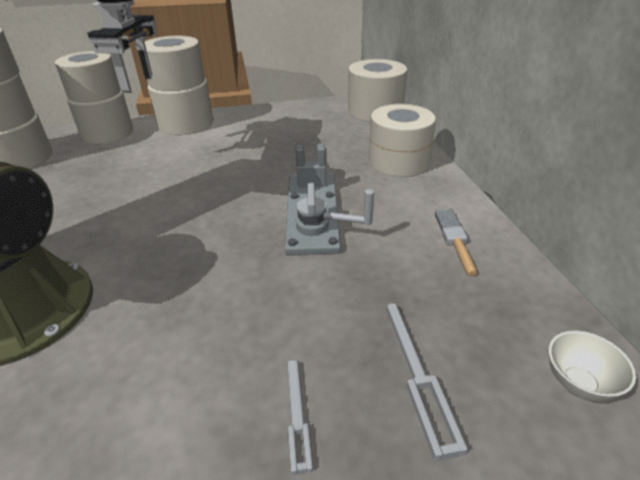

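View pics/wrist0.png

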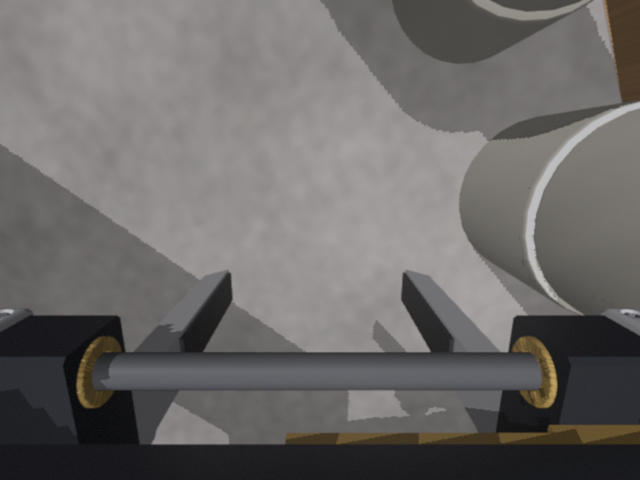

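The top view shows the large spanner (ring around 468,211, handle to the left), the small spanner (around 446,288), the screw (276,234), the fork (200,217) and the pin top (300,186). I'll measure these next.

```bash
cat > h.py <<'E'
import numpy as np, cv2
def cam(c):
    R=cv2.Rodrigues(np.array(c["rvec"]))[0]; return R,-R.T@np.array(c["tvec"])
def ray(c,uv,z):
    R,C=cam(c); uv=np.atleast_2d(uv).astype(float)
    d=np.c_[(uv[:,0]-c["cx"])/c["fx"],(uv[:,1]-c["cy"])/c["fy"],np.ones(len(uv))]@R
    return C+d*((z-C[2])/d[:,2])[:,None]
def proj(c,P):
    R,C=cam(c); p=(np.atleast_2d(P)-C)@R.T
    return np.c_[c["fx"]*p[:,0]/p[:,2]+c["cx"],c["fy"]*p[:,1]/p[:,2]+c["cy"]]
E
python3 - <<'E'
from station import ctrl
import cv2,numpy as np
from h import *
c=ctrl.calibration("top"); im=cv2.imread("pics/top0.png")
hsv=cv2.cvtColor(im,cv2.COLOR_BGR2HSV)
b,g,r=[im[:,:,i].astype(int) for i in range(3)]
m=((b-r>4)&(b>150)).astype(np.uint8)*255
cs,_=cv2.findContours(m,cv2.RETR_EXTERNAL,cv2.CHAIN_APPROX_NONE)
for k in cs:
    if cv2.contourArea(k)>60:
        rect=cv2.minAreaRect(k); bx=cv2.boxPoints(rect)
        print(np.round(rect[0]),np.round(rect[1]),cv2.contourArea(k)); print(np.round(ray(c,bx,0.016),4).tolist())
print(cam(c)[1], cam(ctrl.calibration("side"))[1])
z=lambda x0,y0,x1,y1,s:cv2.resize(im[y0:y1,x0:x1],None,fx=s,fy=s,interpolation=cv2.INTER_CUBIC)
cv2.imwrite("pics/a.png",z(170,160,330,280,5)); cv2.imwrite("pics/b.png",z(370,180,510,310,4)); 
cv2.imwrite("pics/m.png",m)
s=cv2.imread("pics/side0.png");cv2.imwrite("pics/c.png",cv2.resize(s[130:270,260:400],None,fx=4,fy=4,interpolation=cv2.INTER_CUBIC))
E
```

```text
[446. 287.] [69. 11.] 472.0
[[0.4357, -0.2264, 0.016], [0.4615, -0.2295, 0.016], [0.4453, -0.3912, 0.016], [0.4195, -0.3879, 0.016]]
[438. 209.] [109.  18.] 1100.0
[[0.6111, -0.1567, 0.016], [0.6538, -0.1597, 0.016], [0.6392, -0.4196, 0.016], [0.5963, -0.4156, 0.016]]
[263. 230.] [71. 96.] 3147.5
[[0.6401, 0.2387, 0.016], [0.6519, 0.014, 0.016], [0.4852, 0.0057, 0.016], [0.4747, 0.2275, 0.016]]
[321. 123.] [15. 16.] 224.5
[[0.8073, 0.016, 0.016], [0.8466, 0.0095, 0.016], [0.8404, -0.027, 0.016], [0.8011, -0.0203, 0.016]]
[ 0.45563237 -0.00891996  1.05033201] [ 0.40661638 -0.66311078  0.57991768]
```

View pics/a.png

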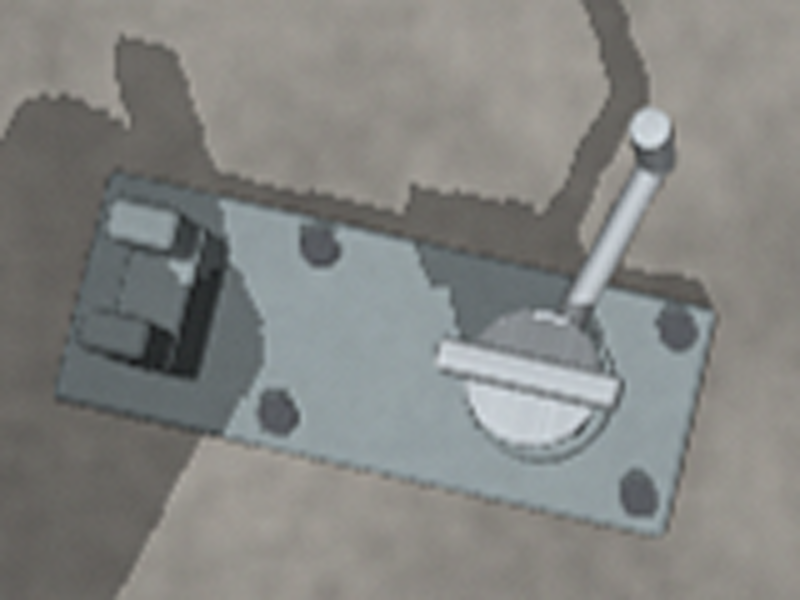

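View pics/b.png

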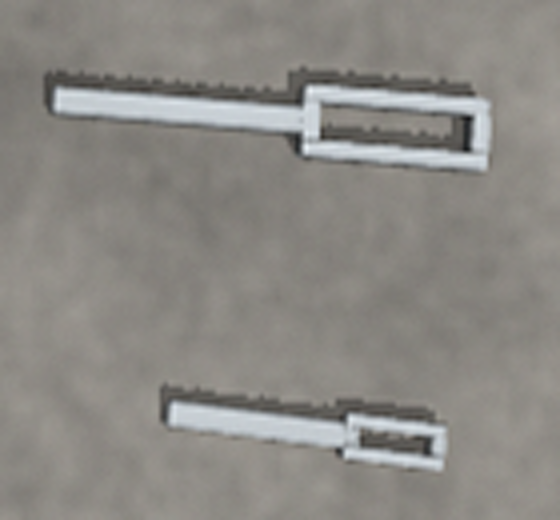

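View pics/c.png

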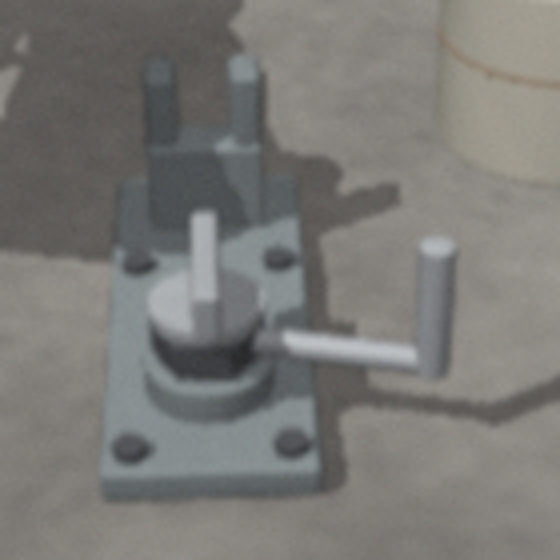

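Run:
```python
from station import ctrl
from h import *
c=ctrl.calibration("top"); cs=ctrl.calibration("side")
A=lambda p:(np.array(p,float)+.5)/5-.5+[170,160]
B=lambda p:(np.array(p,float)+.5)/4-.5+[370,180]
S=lambda p:(np.array(p,float)+.5)/4-.5+[260,130]
np.set_printoptions(precision=4,suppress=True)
pl=ray(c,A([(112,172),(715,313),(662,535),(57,402)]),.02)[:,:2]
print("plate",pl,[np.linalg.norm(pl[i]-pl[(i+1)%4]) for i in range(4)])
d=(pl[0]+pl[3]-pl[1]-pl[2])/2; yaw=np.arctan2(d[1],d[0]); u=d/np.linalg.norm(d)
cen=pl.mean(0); print("yaw",yaw,"screw from plate",cen-u*.075,"fork",cen+u*.095)
hd=ray(c,A([(441,341),(437,368),(617,405),(623,380)]),.102)[:,:2]
e=(hd[0]+hd[1]-hd[2]-hd[3])/2;print("head",hd.mean(0),np.linalg.norm(e),np.arctan2(e[1],e[0]))
ch=ray(c,A([(145,224),(114,335)]),.118)[:,:2]; print("cheeks",ch,ch.mean(0))
print("pin",ray(c,A([(651,129)]),.12), "side",ray(cs,S([(437,246)]),.12))
sp=ray(c,B([(54,101),(488.5,134),(303,120)]),.016)[:,:2]
v=sp[0]-sp[1];print("spanner",sp,np.linalg.norm(v),np.arctan2(v[1],v[0])); w=v/np.linalg.norm(v)
print("hole ctr",sp[1]+w*.056,"grip@97",sp[1]+w*.153, sp[0]-w*.108)
print("side plate front corners", ray(cs,S([(105,480),(318,478)]),.02))
```

```text
plate [[0.6422 0.2883]
 [0.5841 0.0068]
 [0.4803 0.0284]
 [0.5345 0.308 ]] [np.float64(0.28743179996958496), np.float64(0.10608067154935631), np.float64(0.28478434648785006), np.float64(0.10953851907150038)]
yaw 1.373252341330111 screw from plate [0.5455 0.0844] fork [0.5789 0.251 ]
head [0.5457 0.0839] 0.07879393969863223 1.3895627703785152
cheeks [[0.6028 0.2452]
 [0.5556 0.2558]] [0.5792 0.2505]
pin [[0.6493 0.0345 0.12  ]] side [[0.6498 0.0367 0.12  ]]
spanner [[ 0.6304 -0.1581]
 [ 0.6182 -0.4172]
 [ 0.6234 -0.3062]] 0.2594247833452386 1.5236536918722243
hole ctr [ 0.6208 -0.3613] grip@97 [ 0.6254 -0.2644] [ 0.6253 -0.266 ]
side plate front corners [[0.4814 0.0246 0.02  ]
 [0.5822 0.0005 0.02  ]]
```

Plate, head and cheek measurements agree. The screw is at (0.5456, 0.0842), the bracket yaw is about 1.376, the spanner yaw is 1.524 and the grip point is about (0.625, -0.266). Next I'll turn the tool and travel over.

>>> drive_tool --increments '[[[0,0,10],[0,0,0],1],[[0,0,10],[0,0,0],1],[[0,0,10],[0,0,0],1],[[0,0,10],[0,0,0],1],[[0,0,10],[0,0,0],1],[[0,0,10],[0,0,0],1],[[0,0,10],[0,0,0],0.6],[[0,0,0],[30,50,0],0.6],[[0,0,0],[30,50,0],0.6],[[0,0,0],[30,50,0],0.6],[[0,0,0],[30,50,0],0.6],[[0,0,0],[30,50,0],0.6],[[0,0,0],[30,50,0],0.6],[[0,0,0],[30,50,0],0.6],[[0,0,0],[30,50,0],0.6],[[0,0,0],[30,50,0],0.6],[[0,0,0],[30,50,0],0.6],[[0,0,0],[30,50,0],0.6],[[0,0,0],[30,50,0],0.6],[[0,0,0],[30,50,0],0.6]]' --squeeze 40

```text
time_s: 2.65
ee_pos: [0.5725, -0.1596, 0.2222]
eef_rot: [-3.141, 0.0, -0.043]
force: [1.1, 0.7, 0.5]
grip_width: 0.0566
```

>>> drive_tool --increments '[[[0,0,0.3],[28.5,52,0],0.6],[[0,0,0],[28.5,52,0],0.6],[[0,0,0],[0,0,50],0.6],[[0,0,0],[0,0,50],0.6],[[0,0,0],[0,0,0],0.6]]'

```text
time_s: 3.28
ee_pos: [0.6224, -0.2635, 0.1185]
eef_rot: [-3.139, 0.007, -0.048]
force: [0.8, 0.3, -0.1]
grip_width: 0.0563
```

Run:
```python
from station import ctrl
from h import *
c=ctrl.calibration("wrist"); im=ctrl.camera("wrist")[:,:,::-1].copy(); o=ctrl.get_obs(); print(o["ee_pos"],o["eef_rot"],o["grip_width"])
P=[[.6208,-.3613,.016],[.6253,-.2664,.016],[.6304,-.1581,.016]]
for p in proj(c,P): cv2.circle(im,tuple(int(round(v)) for v in p),4,(0,0,255),1)
cv2.imwrite("pics/w1.png",im); t=ctrl.camera("top"); cv2.imwrite("pics/t1.png",t[:,:,::-1])
```

```text
[ 0.62380588 -0.26404114  0.12207875] [-3.14071847e+00  2.11962352e-03 -4.79203147e-02] 0.05641401967615158
```

View pics/w1.png

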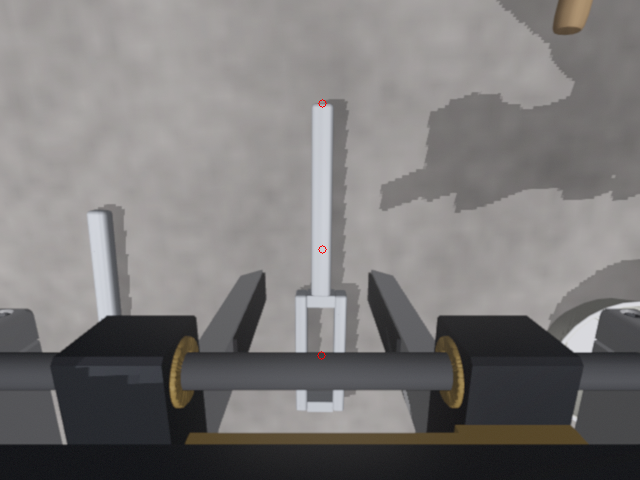

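The wrist view puts the handle end (322,103) and the ring (297–345, 295–410) exactly on the predicted points. I'll descend and grip.

>>> drive_tool --increments '[[[0,0,0],[1.5,2.4,30],0.5],[[0,0,0],[0,0,30],0.5],[[0,0,0],[0,0,25],0.5],[[0,0,0],[0,0,10],0.5],[[0,0,0],[0,0,6],0.5],[[0,0,0],[0,0,0],0.5],[[0,0,0],[0,0,0],0.5]]'

```text
time_s: 4.25
ee_pos: [0.626, -0.2669, 0.0226]
eef_rot: [3.141, -0.001, -0.048]
force: [-0.0, -0.2, -0.5]
grip_width: 0.0471
```

>>> drive_tool --increments '[[[0,0,0],[0,0,2],0.3],[[0,0,0],[0,0,0],0.2],[[0,0,0],[0,0,0],0.0],[[0,0,0],[0,0,0],0.0],[[0,0,0],[0,0,0],0.0],[[0,0,0],[0,0,0],0.0],[[0,0,0],[0,0,0],0.0]]'

```text
time_s: 5.12
ee_pos: [0.6255, -0.2667, 0.0195]
eef_rot: [-3.142, 0.0, -0.048]
force: [-1.8, 0.5, 0.1]
grip_width: 0.0155
```

>>> drive_tool --increments '[[[0,0,0],[0,0,-10],0],[[0,0,0],[0,0,-25],0],[[0,0,0],[0,0,-40],0],[[0,0,0],[0,0,-40],0],[[0,0,0],[0,0,-35],0],[[0,0,0],[-9.2,-40,0],0],[[0,0,0],[-9.2,-50,0],0],[[0,0,0],[-9.2,-50,0],0],[[0,0,0],[-9.2,-50,0],0],[[0,0,0],[-9.2,-50,0],0],[[0,0,0],[-9.2,-50,0],0],[[0,0,0],[-9.2,-50,0],0],[[0,0,0],[-9.2,-50,0],0],[[0,0,0],[-9.1,-50,0],0],[[0,0,4.2],[0,0,0],0],[[0,0,4.2],[0,0,0],0],[[0,0,0],[0,0,0],0],[[0,0,0],[0,0,0],0]]'

```text
time_s: 7.38
ee_pos: [0.564, 0.1767, 0.1696]
eef_rot: [-3.142, -0.0, -0.193]
force: [-0.1, -0.1, -3.4]
grip_width: 0.0159
```

```bash
cat > look.py <<'E'
import sys
from station import ctrl
from h import *
n=sys.argv[1]
o=ctrl.get_obs(); print(o["ee_pos"],o["eef_rot"],o["grip_width"],o["force"])
for k in ("top","side","wrist"):
    cv2.imwrite(f"pics/{k}{n}.png",ctrl.camera(k)[:,:,::-1])
t=cv2.imread(f"pics/top{n}.png"); s=cv2.imread(f"pics/side{n}.png")
cv2.imwrite(f"pics/tc{n}.png",cv2.resize(t[150:290,170:370],None,fx=4,fy=4,interpolation=cv2.INTER_CUBIC))
cv2.imwrite(f"pics/sc{n}.png",cv2.resize(s[90:270,240:420],None,fx=3.3,fy=3.3,interpolation=cv2.INTER_CUBIC))
E
python3 look.py 2
```

```text
[0.56396337 0.17665119 0.16960682] [-3.14156686e+00 -1.94699248e-05 -1.93090192e-01] 0.015870163414941494 [-0.06081283 -0.06699243 -3.35873543]
```

View pics/tc2.png

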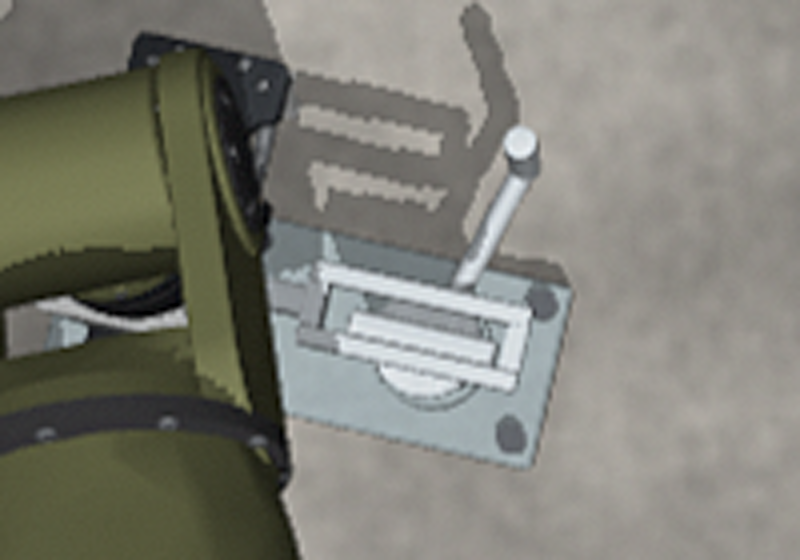

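View pics/sc2.png

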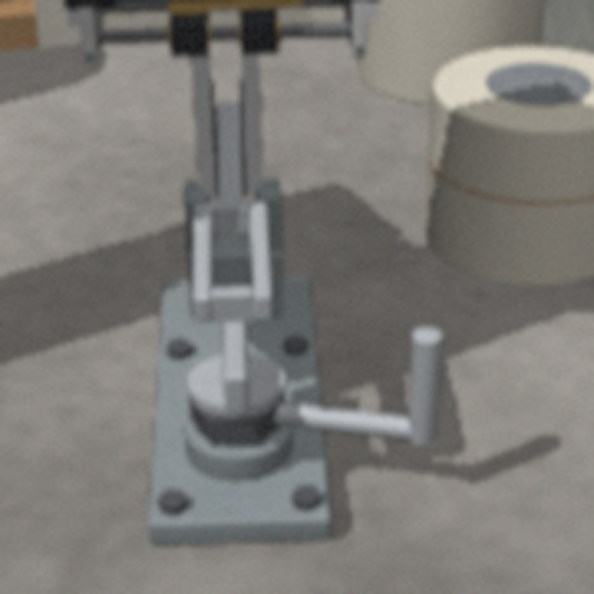

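View pics/wrist2.png

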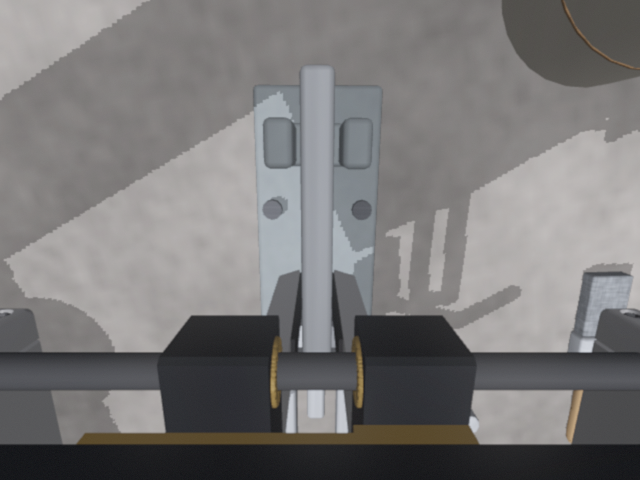

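Run:
```python
from station import ctrl
from h import *
c=ctrl.calibration("top"); np.set_printoptions(precision=4,suppress=True)
A=lambda p:(np.array(p,float)+.5)/4-.5+[170,150]
r=ray(c,A([(318,263),(532,311),(518,388),(300,345)]),.166)[:,:2]
print(r,r.mean(0),[np.linalg.norm(r[i]-r[(i+1)%4]) for i in range(4)])
e=r[0]+r[3]-r[1]-r[2];print(np.arctan2(e[1],e[0]))
h=ray(c,A([(352,314),(494,344),(490,365),(348,335)]),.102)[:,:2];print(h.mean(0))
```

```text
[[0.5761 0.1313]
 [0.555  0.0242]
 [0.5163 0.03  ]
 [0.5348 0.1386]] [0.5455 0.081 ] [np.float64(0.10919182048553715), np.float64(0.03911747111451668), np.float64(0.11015015467943978), np.float64(0.04188172880831096)]
1.3889185454462185
[0.5452 0.0852]
```

>>> drive_tool --increments '[[[0,0,0.2],[0,-1.5,20],0],[[0,0,0],[0,0,15],0],[[0,0,0],[0,0,8],0],[[0,0,0],[0,0,6],0],[[0,0,0],[0,0,4],0],[[0,0,0],[0,0,3],0],[[0,0,0],[0,0,2],0],[[0,0,0],[0,0,0],0]]'

```text
time_s: 8.52
ee_pos: [0.5643, 0.1782, 0.1115]
eef_rot: [3.142, -0.0, -0.198]
force: [0.7, 0.5, -5.0]
grip_width: 0.0155
```

The ring is about 10 mm below the top of the head with no contact force, so it's going on. I'll lower it the rest of the way.

>>> drive_tool --increments '[[[0,0,0],[0,0,5],0],[[0,0,0],[0,0,4],0],[[0,0,0],[0,0,3],0],[[0,0,0],[0,0,2],0],[[0,0,0],[0,0,1.5],0],[[0,0,0],[0,0,1],0],[[0,0,0],[0,0,0],0]]'

```text
time_s: 9.4
ee_pos: [0.5643, 0.1782, 0.0949]
eef_rot: [3.142, 0.0, -0.198]
force: [-0.1, -0.4, -3.3]
grip_width: 0.0155
```

```bash
python3 look.py 3
```

```text
[0.56427324 0.17823361 0.09492905] [ 3.14157678e+00  3.84871561e-05 -1.98060522e-01] 0.015540045718356132 [-0.09063101 -0.42965822 -3.2530996 ]
```

View pics/tc3.png

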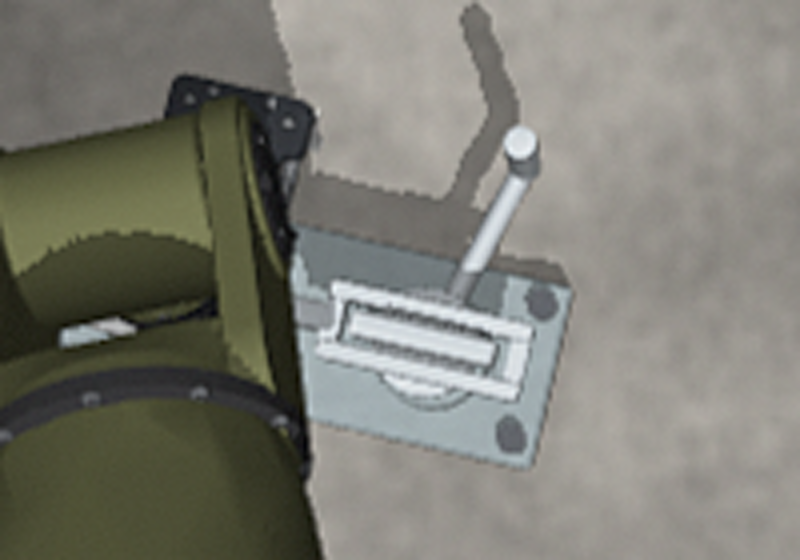

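View pics/sc3.png

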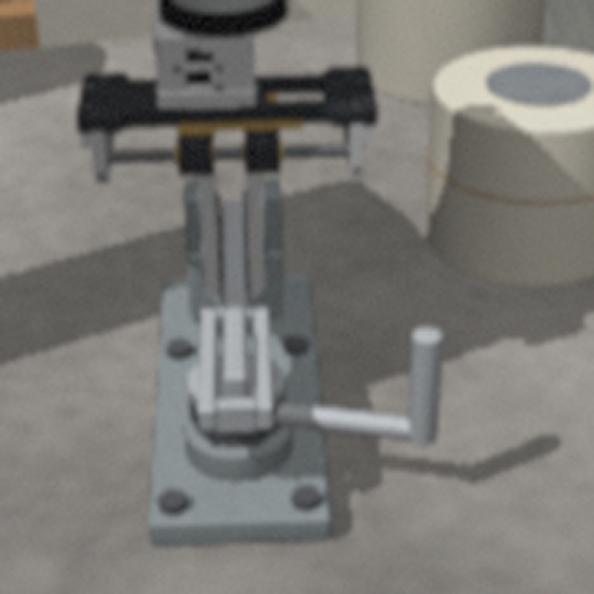

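The spanner is over the head with the handle between the cheeks. I'll lower it the last millimetre, release and retreat.

>>> drive_tool --increments '[[[0,0,0],[0,0,1.2],0],[[0,0,0],[0,0,0],0.0],[[0,0,0],[0,0,0],0.5],[[0,0,0],[0,0,0],0.5],[[0,0,0],[0,0,0],0.5],[[0,0,0],[0,0,0],0.5],[[0,0,0],[0,0,-20],0.5],[[0,0,0],[0,0,-40],0.5],[[0,0,0],[0,0,-40],0.5],[[0,0,0],[0,0,-10],0.5],[[0,0,0],[0,0,0],0.5]]'

```text
time_s: 10.92
ee_pos: [0.5642, 0.1782, 0.2035]
eef_rot: [-3.142, -0.0, -0.198]
force: [0.2, -1.2, -0.3]
grip_width: 0.0468
```

```bash
python3 look.py 4
```

```text
[0.56422932 0.1782198  0.20349807] [-3.14154674e+00 -1.40156270e-04 -1.98045915e-01] 0.04683377788157762 [ 0.24073907 -1.23822137 -0.33946844]
```

View pics/tc4.png

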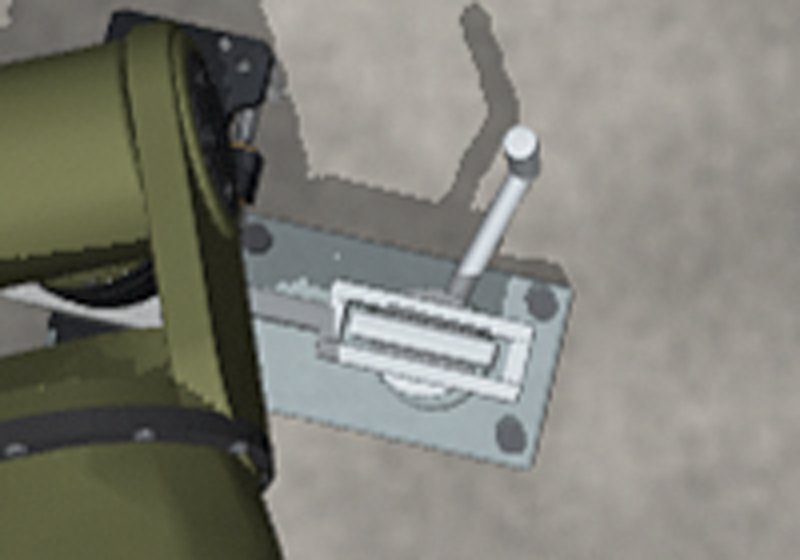

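View pics/sc4.png

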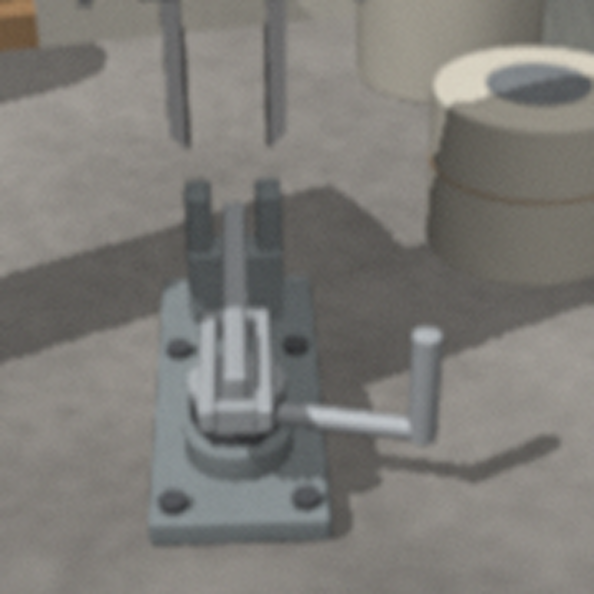

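View pics/wrist4.png

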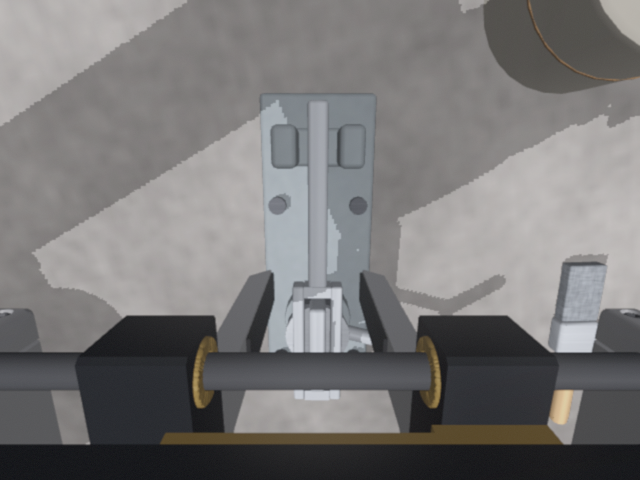

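The spanner is seated, with the handle centred in the fork (317 between the cheeks at 285 and 352). Now I'll move above the pin, with the jaws along the tangent.

>>> drive_tool --increments '[[[0,0,-9.5],[0,0,0],0.5],[[0,0,-9.5],[0,0,0],0.5],[[0,0,-9.5],[0,0,0],0.5],[[0,0,-9.5],[0,0,0],0.5],[[0,0,-9.5],[0,0,0],0.5],[[0,0,-9.5],[0,0,0],0.5],[[0,0,-9.5],[0,0,0],0.5],[[0,0,-9.6],[0,0,0],0.5],[[0,0,0],[-30.9,46,0],0.5],[[0,0,0],[-30.9,46,0],0.5],[[0,0,0],[-30.8,46,0],0.5],[[0,0,0],[0,0,0],0.5],[[0,0,0],[0,0,0],0.5]]'

```text
time_s: 12.7
ee_pos: [0.6492, 0.036, 0.2026]
eef_rot: [-3.14, 0.001, 1.13]
force: [0.3, -0.5, -0.7]
grip_width: 0.047
```

```bash
python3 look.py 5
```

```text
[0.64917622 0.03596216 0.20262827] [-3.13994006e+00  5.74051226e-04  1.12999964e+00] 0.04701764105862701 [ 0.29516231 -0.52787898 -0.6869786 ]
```

View pics/sc5.png

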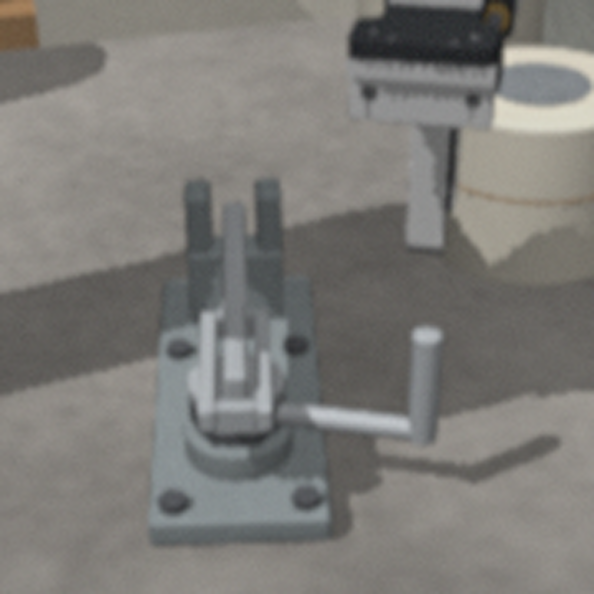

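View pics/wrist5.png

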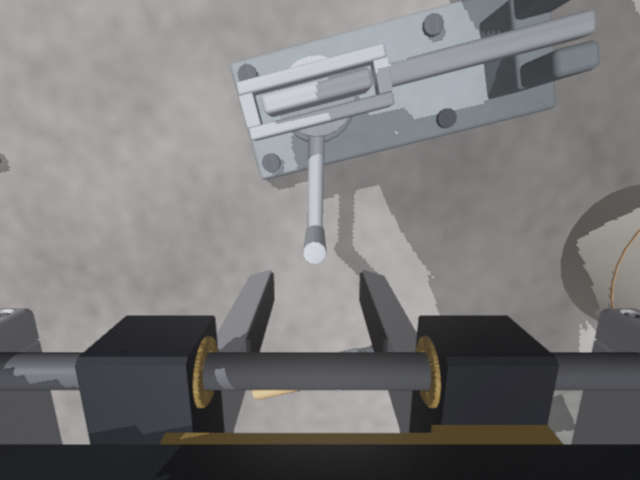

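Run:
```python
from station import ctrl
from h import *
print(ray(ctrl.calibration("wrist"),[(315,252)],.12), ctrl.get_obs()["ee_pos"])
```

```text
[[0.64793681 0.03558998 0.12      ]] [0.64919985 0.0368027  0.20363225]
```

Three views agree on the pin to within 2 mm. I'll descend around it and narrow the jaws to a loose cage.

>>> drive_tool --increments '[[[0,0,0],[0,0,40],0.5],[[0,0,0],[0,0,40],0.5],[[0,0,0],[0,0,18],0.5],[[0,0,0],[0,0,10],0.5],[[0,0,0],[0,0,0],0.29],[[0,0,0],[0,0,0],0.29],[[0,0,0],[0,0,0],0.29]]' --squeeze 5

```text
time_s: 13.72
ee_pos: [0.65, 0.0356, 0.0967]
eef_rot: [3.14, -0.001, 1.13]
force: [-0.6, 0.5, -0.8]
grip_width: 0.0273
```

>>> drive_tool --increments '[[[0,0,2.5],[0,0,0],0.29],[[0,0,0],[-10,0,0],0.29],[[0,0,5],[0,0,0],0.29],[[0,0,0],[-10,0,0],0.29],[[0,0,5],[0,0,0],0.29],[[0,0,0],[-10,0,0],0.29],[[0,0,5],[0,0,0],0.29],[[0,0,0],[-10,0,0],0.29],[[0,0,2.5],[0,0,0],0.29],[[0,0,0],[0,0,0],0.29]]'

```text
time_s: 14.98
ee_pos: [0.6262, 0.0024, 0.0959]
eef_rot: [3.141, 0.0, 0.784]
force: [-0.5, -0.3, 0.9]
grip_width: 0.0275
```

```bash
python3 look.py 6
python3 - <<'E'
from station import ctrl
import numpy as np
p=ctrl.get_obs()["ee_pos"][:2]-[.5456,.0842]; print(np.hypot(*p),np.arctan2(p[1],p[0]))
E
```

```text
[0.62619683 0.00239264 0.09587586] [3.14149108e+00 1.69260045e-04 7.84029405e-01] 0.02750687834591161 [-0.48298625 -0.3286393   0.93300766]
0.11470876406645729 -0.7889447735477421
```

View pics/sc6.png

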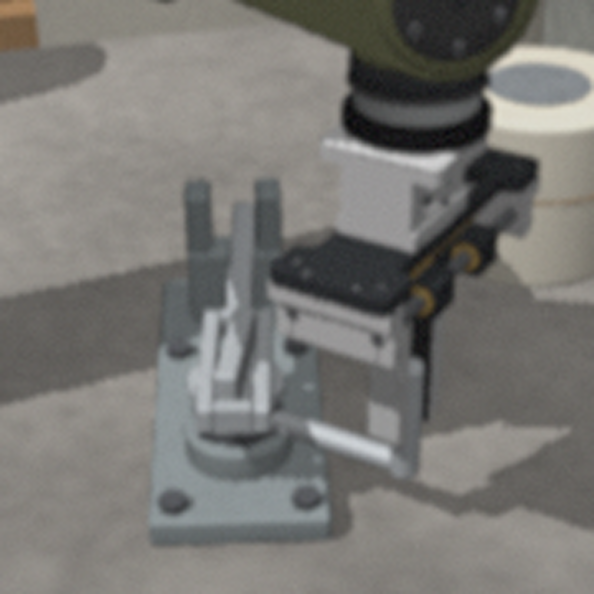

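View pics/wrist6.png

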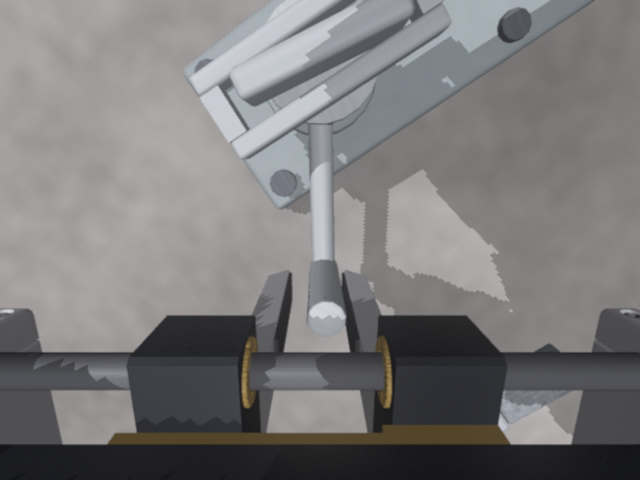

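The lever is following in the cage, and the head has taken up its play in the ring as expected. Continuing the sweep.

>>> drive_tool --increments '[[[0,0,2.5],[0,0,0],0.29],[[0,0,0],[-10,0,0],0.29],[[0,0,5],[0,0,0],0.29],[[0,0,0],[-10,0,0],0.29],[[0,0,5],[0,0,0],0.29],[[0,0,0],[-10,0,0],0.29],[[0,0,5],[0,0,0],0.29],[[0,0,0],[-10,0,0],0.29],[[0,0,5],[0,0,0],0.29],[[0,0,0],[-10,0,0],0.29],[[0,0,5],[0,0,0],0.29],[[0,0,0],[-10,0,0],0.29],[[0,0,5],[0,0,0],0.29],[[0,0,0],[-10,0,0],0.29],[[0,0,2.5],[0,0,0],0.29],[[0,0,0],[0,0,0],0.29]]'

```text
time_s: 17.12
ee_pos: [0.5647, -0.0288, 0.0957]
eef_rot: [3.141, 0.0, 0.174]
force: [1.1, 0.5, -0.1]
grip_width: 0.0273
```

```bash
python3 look.py 7
cat > th.py <<'E'
from station import ctrl
import numpy as np
o=ctrl.get_obs()
p=o["ee_pos"][:2]-[.5456,.0842]; t=np.arctan2(p[1],p[0]); print(np.hypot(*p),t,"yaw-(th+pi/2)",o["eef_rot"][2]-t-np.pi/2,"tangF",o["force"]@[-np.sin(t),np.cos(t),0],"radF",o["force"]@[np.cos(t),np.sin(t),0])
E
python3 th.py
```

```text
[ 0.56473556 -0.02876321  0.09573214] [3.14146558e+00 2.72608238e-04 1.73649558e-01] 0.027259824849534355 [ 1.13805135  0.45207696 -0.08563523]
0.1144459812268305 -1.4004949640943727 yaw-(th+pi/2) 0.002239159135416946 tangF 0.46614578903188914 radF 0.13144087469073634
```

View pics/tc7.png

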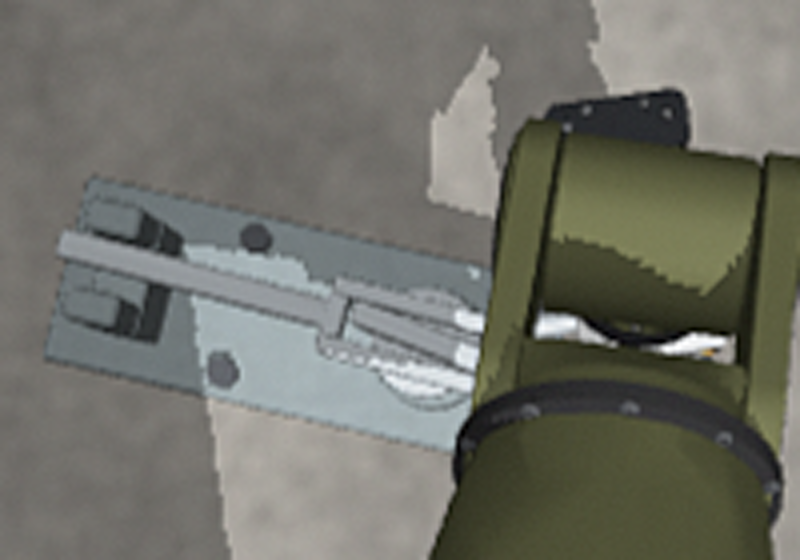

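View pics/wrist7.png

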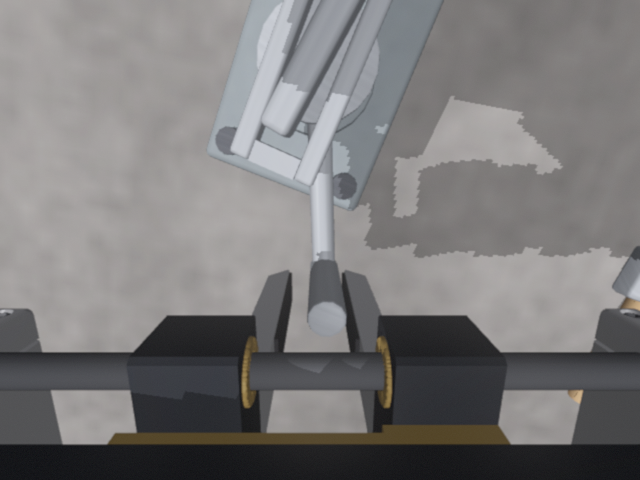

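>>> drive_tool --increments '[[[0,0,2.5],[0,0,0],0.29],[[0,0,0],[-10,0,0],0.29],[[0,0,5],[0,0,0],0.29],[[0,0,0],[-10,0,0],0.29],[[0,0,5],[0,0,0],0.29],[[0,0,0],[-10,0,0],0.29],[[0,0,4],[0,0,0],0.29],[[0,0,0],[-5,0,0],0.29],[[0,0,2],[0,0,0],0.29],[[0,0,0],[-4,0,0],0.29]]'

```text
time_s: 18.52
ee_pos: [0.5266, -0.0287, 0.0959]
eef_rot: [3.141, -0.001, -0.152]
force: [3.3, -4.8, -0.7]
grip_width: 0.0273
```

```bash
python3 th.py
```

```text
0.11452885511861113 -1.737077258644695 yaw-(th+pi/2) 0.01458019920567799 tangF 4.006806930687256 radF 4.162761870037869
```

>>> drive_tool --increments '[[[0,0,1],[-2,0,0],0.29],[[0,0,1],[-2,0,0],0.29],[[0,0,1],[-2,0,0],0.29],[[0,0,0],[-1,0,0],0.29],[[0,0,0],[0,0,0],0.29]]'

```text
time_s: 19.15
ee_pos: [0.5196, -0.0275, 0.0959]
eef_rot: [3.141, -0.0, -0.204]
force: [3.8, -3.3, 1.3]
grip_width: 0.0275
```

```bash
python3 th.py;python3 look.py 8
```

```text
0.11465858158311949 -1.799631652322999 yaw-(th+pi/2) 0.024912943823536926 tangF 4.410211834987798 radF 2.401888684269873
[ 0.51959046 -0.02746958  0.09585945] [ 3.14124843e+00 -4.98771315e-04 -2.03922382e-01] 0.027470617110062566 [ 3.75039063 -3.33970175  1.28234911]
```

View pics/wrist8.png

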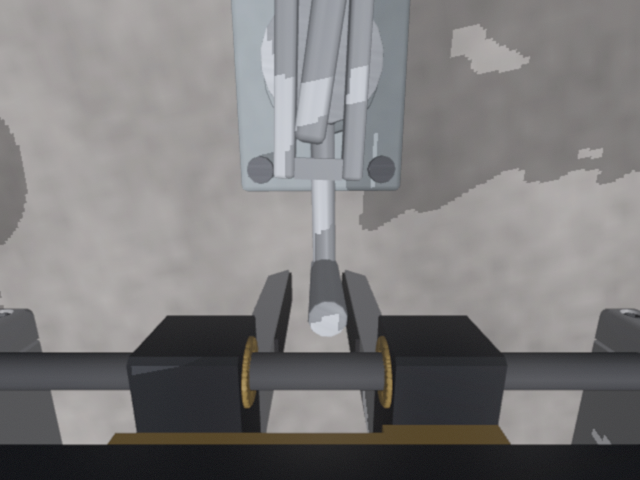

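View pics/tc8.png

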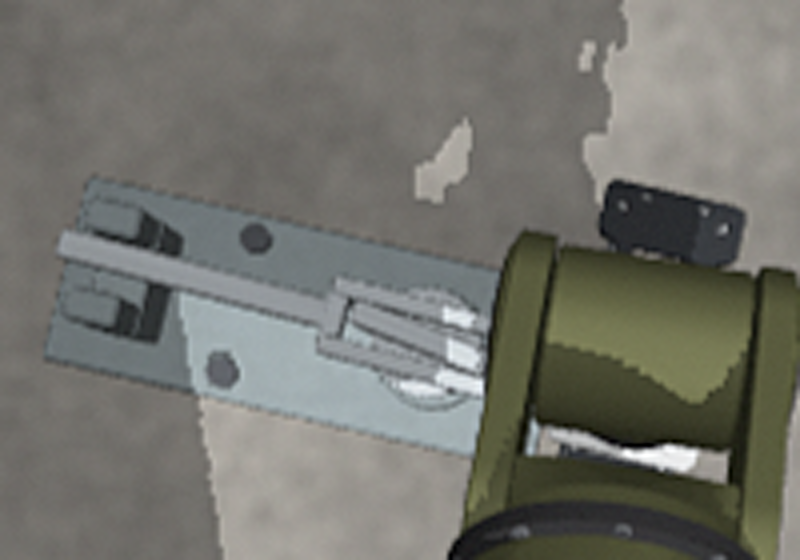

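>>> drive_tool --increments '[[[0,0,1],[-1.5,0,0],0.29],[[0,0,0.5],[-1.5,0,0],0.29],[[0,0,0.5],[-1,0,0],0.29],[[0,0,0],[0,0,0],0.29]]'

```text
time_s: 19.8
ee_pos: [0.5157, -0.0263, 0.0958]
eef_rot: [3.142, -0.0, -0.24]
force: [2.5, -3.0, 2.3]
grip_width: 0.0272
```

```bash
python3 th.py
```

```text
0.11452397470228755 -1.8351747673806083 yaw-(th+pi/2) 0.02436639068795876 tangF 3.254663142224763 radF 2.264584386662974
```

>>> drive_tool --increments '[[[0,0,0.5],[-1,0,0],0.29],[[0,0,0.5],[-1,0,0],0.29],[[0,0,0.5],[-1,0,0],0.29],[[0,0,0],[0,0,0],0.29]]'

```text
time_s: 20.3
ee_pos: [0.5127, -0.0255, 0.0958]
eef_rot: [-3.142, 0.0, -0.266]
force: [2.7, -2.1, 2.3]
grip_width: 0.0273
```

```bash
python3 th.py
```

```text
0.11456566759852081 -1.86183187700667 yaw-(th+pi/2) 0.024792671529145327 tangF 3.1373619771079935 radF 1.2386624389860634
```

```bash
python3 look.py 9; python3 -c "
import cv2
w=cv2.imread('pics/wrist9.png');cv2.imwrite('pics/wc9.png',cv2.resize(w[0:200,200:440],None,fx=3,fy=3,interpolation=cv2.INTER_CUBIC))"
```

```text
[ 0.51272603 -0.02554787  0.09578218] [-3.14156465e+00  1.40011170e-04 -2.66242879e-01] 0.02729016288743156 [ 2.65000003 -2.08682166  2.31752873]
```

View pics/wc9.png

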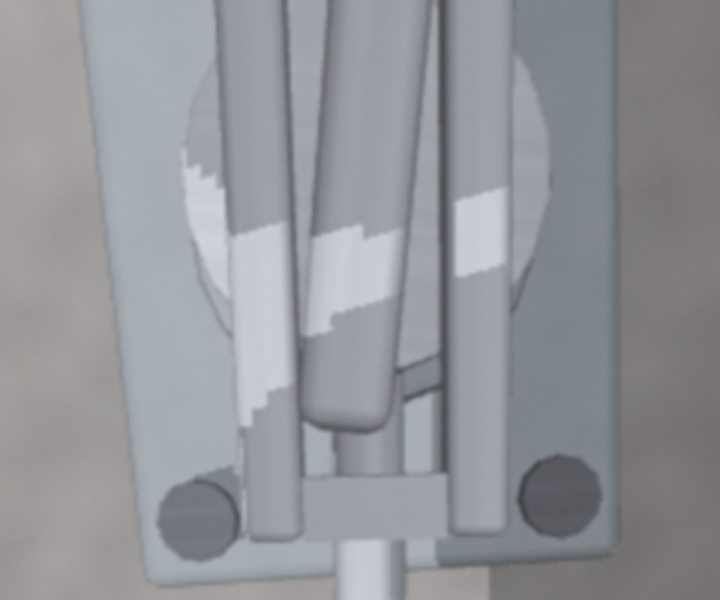

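View pics/sc9.png

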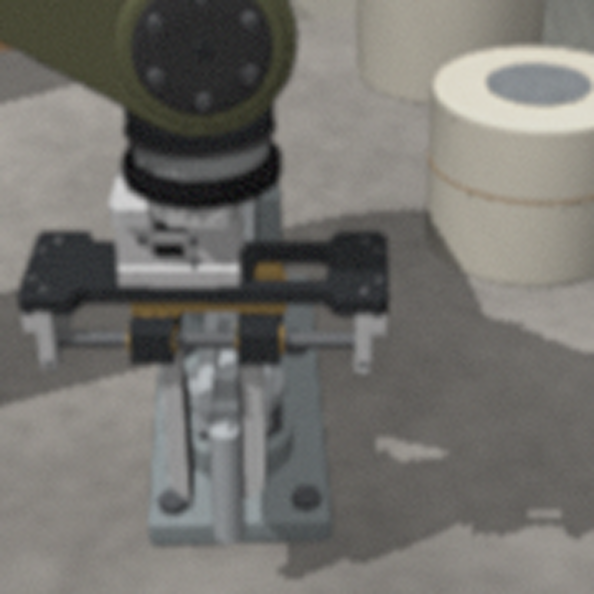

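>>> drive_tool --increments '[[[0,0,0.5],[-1,0,0],0.29],[[0,0,0.5],[-1,0,0],0.29],[[0,0,0],[0,0,0],0.29]]'

```text
time_s: 20.82
ee_pos: [0.5109, -0.025, 0.0957]
eef_rot: [-3.141, -0.0, -0.284]
force: [5.2, -1.1, 1.5]
grip_width: 0.0269
```

```bash
python3 th.py
```

```text
0.1145487087272524 -1.8784020203342684 yaw-(th+pi/2) 0.02365321483181093 tangF 5.297269132332596 radF -0.48480617971274215
```

>>> drive_tool --increments '[[[0,0,0.3],[-1,0,0],0.29],[[0,0,0.2],[-1,0,0],0.29],[[0,0,0],[0,0,0],0.29]]'

```text
time_s: 21.2
ee_pos: [0.5096, -0.0245, 0.0958]
eef_rot: [-3.141, -0.002, -0.293]
force: [10.7, -1.2, -2.1]
grip_width: 0.0296
```

```bash
python3 th.py
```

```text
0.11450306779339775 -1.890892981907756 yaw-(th+pi/2) 0.027376904578579442 tangF 10.553645469612718 radF -2.2028865095428185
```

The force climbs to about 10.5 N with little movement, so the nut is against the stop. I'll back off, open and rise clear.

>>> drive_tool --increments '[[[0,0,0],[2,0,0],0.29],[[0,0,0],[2,0,0],0.4],[[0,0,0],[0,0,0],0.5],[[0,0,0],[0,0,0],0.5],[[0,0,0],[0,0,-15],0.5],[[0,0,0],[0,0,-40],0.5],[[0,0,0],[0,0,-50],0.5],[[0,0,0],[0,-40,-10],0.5],[[0,0,0],[0,0,0],0.5]]'

```text
time_s: 22.32
ee_pos: [0.5249, 0.0141, 0.2128]
eef_rot: [-3.141, -0.003, -0.29]
force: [0.0, -0.4, 0.5]
grip_width: 0.0471
```

```bash
python3 look.py 10
```

```text
[0.52488811 0.0141106  0.21276185] [-3.14075490e+00 -2.65846836e-03 -2.90311930e-01] 0.047115021230005376 [ 0.04360457 -0.4290244   0.50145703]
```

View pics/sc10.png

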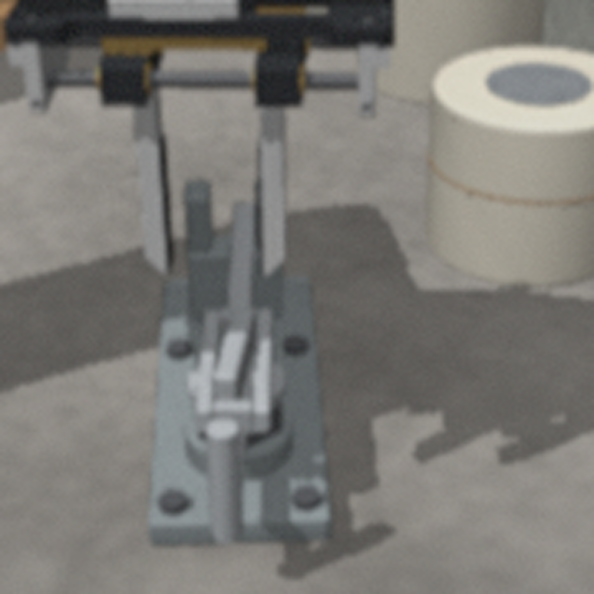

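View pics/top10.png

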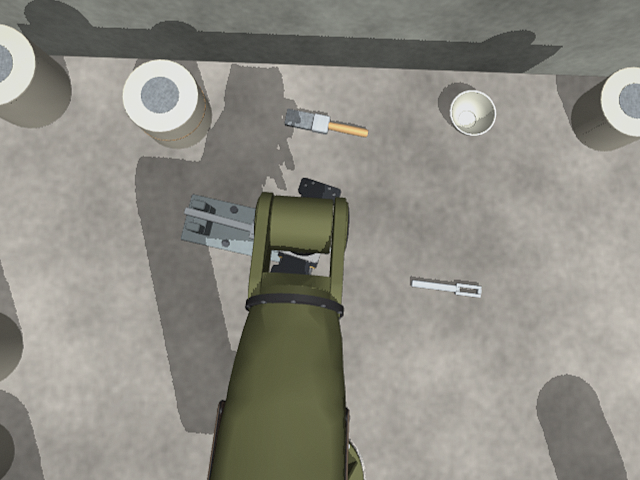

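>>> drive_tool --increments '[[[0,0,0],[0,0,-40],0.5],[[0,0,0],[0,55,0],0.5],[[0,0,0],[0,55,0],0.5],[[0,0,0],[0,55,0],0.5],[[0,0,0],[0,55,0],0.5],[[0,0,0],[0,0,0],0.5],[[0,0,0],[0,0,0],0.5]]'

```text
time_s: 23.35
ee_pos: [0.4607, -0.198, 0.2505]
eef_rot: [-3.141, 0.001, -0.293]
force: [-0.1, 0.2, -0.0]
grip_width: 0.0469
```

```bash
python3 look.py 11
```

```text
[ 0.46065927 -0.19803349  0.25053487] [-3.14132631e+00  6.05317462e-04 -2.93303777e-01] 0.04691934246827855 [-0.08136387  0.20306657 -0.00543248]
```

View pics/tc11.png

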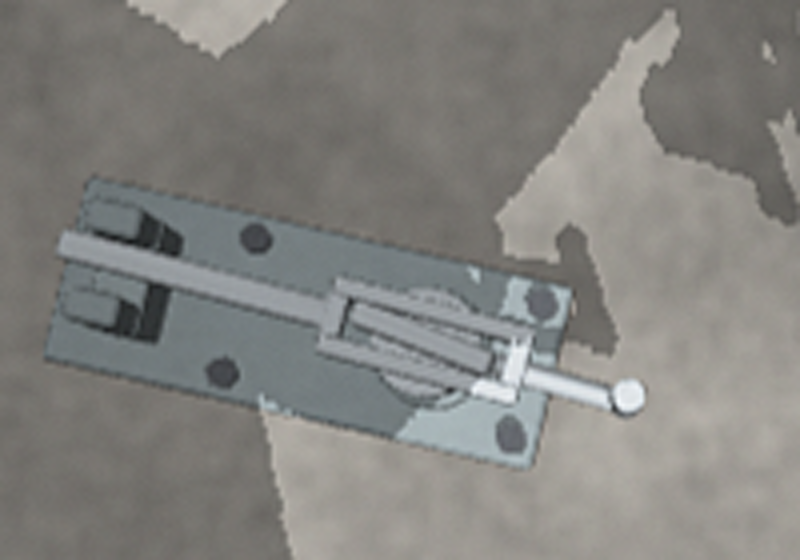

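View pics/sc11.png

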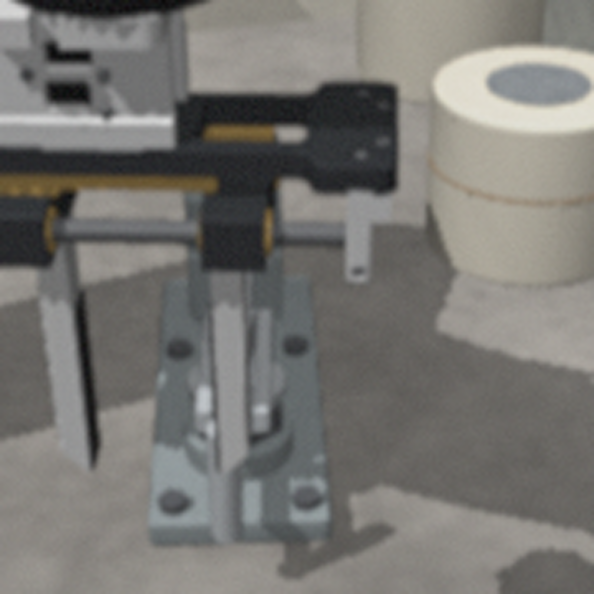

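Run:
```python
from station import ctrl
from h import *
c=ctrl.calibration("top"); np.set_printoptions(precision=4,suppress=True)
A=lambda p:(np.array(p,float)+.5)/4-.5+[170,150]
s=np.array([.5456,.0842])
p=ray(c,A([(628,397)]),.12)[0,:2]-s; th=np.arctan2(p[1],p[0]); print("pin r,th",np.hypot(*p),th,"nut+screw",1.375-1.745-th)
h=ray(c,A([(357,301),(495,350),(489,373),(349,323)]),.102)[:,:2]; e=h[0]+h[3]-h[1]-h[2]; a=np.arctan2(e[1],e[0]); print("head",h.mean(0),a,"screw",1.375-a)
r=ray(c,A([(338,279),(535,329),(518,401),(320,351)]),.09)[:,:2]; e=r[0]+r[3]-r[1]-r[2]; print("ring",r.mean(0),np.linalg.norm(r.mean(0)-s),np.arctan2(e[1],e[0]))
t=ray(c,A([(62,244)]),.09)[0,:2]; v=t-r.mean(0); print("handle",np.linalg.norm(v),np.arctan2(v[1],v[0]))
```

```text
pin r,th 0.11366560345505758 -1.8323227323370552 nut+screw 1.4623227323370551
head [0.5467 0.0845] 1.2539856314987594 screw 0.12101436850124059
ring [0.5462 0.0827] 0.0015826883301833193 1.3483815361946512
handle 0.20365208712576705 1.3398084977998774
```

Run:
```python
from station import ctrl
print(ctrl.hand_in()); print(ctrl.get_obs()["time_s"])
```

```text
the job is handed in; nothing more can be done
None
the job is handed in; nothing more can be done
```

The locknut is tight, the large spanner is still over the screw head with its handle in the fork, and the job is handed in. The last clock reading before hand-in was about 23.5 s of the 58 s; `hand_in()` reports no verdict.

I gripped the spanner by its handle, lowered it over the head and released it. I then caged the pin loosely between the jaws and swung it clockwise until the force rose from about 3–5 N to 10.5 N with little further movement, and withdrew.

Last checks, from the top view:

| Check | Measured | Limit |
|---|---|---|
| Spanner distance from screw axis | about 1.6 mm | 14 mm |
| Spanner angle off the bracket's x | 0.03 rad | 0.12 rad |
| Screw angle from its setting | about 0.12 rad | 0.26 rad |
| Locknut angle | about 1.34 rad | above 1.12 rad |

- **Disagreement:** the locknut figure is 0.04 rad past the 1.3 stop. That is within picture error if the screw actually took about 0.15 rad of play.
- **Judged by eye only:** I did not measure at the end that the spanner is level and down on the collar. The small spanner showed no movement in the top picture after the lever was turned.
- **Robot:** it stood clear of everything at hand-in.

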